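# Change the filter plates of the dust extractor

## Robot

A 6-joint arm with a two-finger parallel gripper is mounted at the origin on the work surface. World frame = base frame: x ahead of the robot, y to its left, z up, the work surface at z = 0. Lengths are in m, angles in rad, forces in N, time in s.
With the tool pointing down it reaches from about 0.325 to 0.875 m from the base axis. Payload 4.4 kg.
Tool frame: the origin (TCP) lies at the very end of the fingers, on their centre line; the grasp point (between the pads) lies 19 mm behind it; z points along the fingers, y is the line along which they close (so a half turn about z gives the same grasp; the last joint's range is limited). The gripper opens to 85 mm and grips with 20 to 120 N. Pads are 22 mm wide; open, the fingers measure 114 mm over their backs; the gripper's body (76 mm by 85 mm) begins 54 mm behind the grasp point. The pads swing forward as they close: fully open they stand 13 mm farther back than shut.
Start: joints at [-1.272, 0.207, 1.542, -0, 1.393, -0.15], TCP at [0.249, -0.518, 0.231] pointing down, gripper open.
Joint ranges: [-2.73, 2.73], [-0.86, 2.22], [0.23, 2.46], [-1.11, 4.25], [0.08, 2.63], [-2.82, 2.82]. Speed limits (rad/s): [2.79, 2.79, 3.14, 3.14, 3.14, 3.14].

## Interface

Orientations are given as a rotation vector (axis times angle).
In Python, from plant import arm gives the robot as it stands. The module is installed in compiled form; this text tells all that it offers.
- The arm moves only by the tool move_arm, never from a script. Its argument "rows" is a list that holds one entry, the list of rows, each a list of 4 numbers: the shift along the world's x, y, z in m, then the turn about the world's z in degrees. A call has 1 to 8 rows; each row shifts and turns the commanded pose from where the row before left it; what a row does not reach is not made up. A row lasts 1/10 s, in which the tool goes at most 50 mm and 8.59 degrees, less where a joint would pass 70% of its speed; a pose out of reach is approached as far as the arm can. A call with a gripper value outside its range is refused whole. "hand" is the opening, from 0 (shut) to 1 (fully open), set as the call begins (left out, the last holds). The fingers move at their own pace and stop on an object; "grip_force" is the grip in N (left out, the last holds). Time passes only in rows, so rows that do not move let the fingers close. It gives the time, the measured TCP pose, the force, the opening and the grip force at its end, in the units of the state.
- arm.get_obs(): the state, without advancing time (a new reading comes with each control period).
- arm.camera(name): name is "scene" or "top" or "wrist"; returns the picture (480x640x3 uint8, red, green, blue); there is no depth.
- arm.calibration(name): a dict with "fx", "fy", "cx", "cy" (pixels), "dist_coeffs" ([k1, k2, p1, p2, k3] as OpenCV has them; the pictures are not rectified), "rvec" (rotation vector, rad) and "tvec" (3), from world to camera coordinates, as OpenCV has them. Camera axes: x right, y down, z forward; pixel columns grow to the right and rows downward; lengths in m; the calibration is good to about 2 mm. A picture is of the moment at which its call begins: read the wrist's pose just before it. calibration takes no time and is no camera call; for the wrist camera it gives the pose at the moment of the call.
- arm.hand_in(): hands the job in; it is judged then, once.
The state is a dict: "time_s": time; "joint_positions": joint angles; "joint_vel": joint speeds; "tau": joint torques, N m; "ee_pos": TCP position; "orientation": TCP orientation; "ft_force": force on the tool from outside, world axes, zero at the start; "wrist_torque": the same for the moment, N m; "width": opening from 0.0 (shut) to 1.0 (fully open); "finger_force": force on a finger pad.
Only numpy, scipy, OpenCV 4.12 (cv2) and the standard library are available. Lean on these libraries where they do the work, as an engineer would, in place of code of your own. Each camera call takes 0.05 s, during which the arm holds its last target. There are 200 camera calls.

## Task

Change the filter plates of the bench dust extractor: first lift every used plate out of its slot and put it in the grey wash tub. Then, while all the slots are empty, flick the fan wheel by hand and let it coast, at least once right round, to see that it turns freely; after that take all the clean plates from the wooden drainers, tip them upright and stand each one fully home in a slot of its own, handle up. Leave the bucket, tape roll, scraper and bricks on the bench where they are.

Things in the scene. Friction and masses are not known exactly. Their poses are not given: they have to be found in the camera images.
- extractor: Fixed blue bench dust extractor, 160 mm deep (x) x 382 mm long (y) x 100 mm high; origin under it at bench level, x towards its back (away from the robot), y to the left along its length, z up. Its right part (y -184 to +24 mm) is the filter bay with four parallel slots in its top; its left part holds the fan, axis at x = 0, y = +112 mm.
- bay (a point): Centre of the filter bay, at the slots' edges, 88 mm above the bench. The slots run along the extractor's x (centre x = 0) at extractor y = -149, -103, -57 and -11 mm; each is 110 mm long, 22 mm wide, its floor 10 mm above the bench.
- ridge (a point): Top of the guide ridge between the two middle slots. Bright roof-shaped ridges stand between and outside the slots, rising steeply (63 degrees) from the slots' edges to 112 mm above the bench, and the slots' ends flare likewise: a plate's lower edge is led in from up to about 10 mm off. Down in a slot a plate has 3 mm of play each side and 5 mm each end.
- home (a point): Point 57 mm above the bench amid the bay: the height of the panel centre of a plate that is fully home. It then stands on the slot's floor, handle up, its round bar 143 mm above the bench and running along the slot; neighbouring bars are 46 mm apart.
- fan_mouth (a point): Centre of the fan's open round mouth, 150 mm across, in the extractor's top, 100 mm above the bench; the upright axis passes through it. Fan: grey hub 40 mm across, four radial aluminium blades 4 mm thick, 19 to 69 mm from the axis, 60 to 91 mm above the bench, pitched 20 degrees from upright.
- fan (a joint): Fan angle in rad, anticlockwise from above, counting on past full turns; starts between -0.5 and 0.5. Blades lie at this angle plus 0, 90, 180, 270 degrees from the extractor's x axis. It turns very easily either way: a blade pushed at about 0.2 m/s with shut fingertips coasts on for a turn or more; fingers left among the blades stop it.
- clean0: Clean filter plate: flat panel 95 (x) x 100 (y) x 16 mm thick (z), aluminium frame, grey pleats, about 0.25 kg; origin at the panel's centre. A U-shaped steel handle stands out of its +x end in its plane: a round bar 12 mm thick along y, axis 85.5 mm from the origin along +x (38 mm beyond the panel's end), on two 12 mm legs at y = -42, +42 mm.
- clean1: Another clean plate, the same. At the start 3 or 4 clean plates lie on the two wooden drainers behind the extractor, sloping 55 degrees from level, the bar at the upper end, on the robot's side, about 134 mm above the bench; x points up the slope to the bar, z out of the upper face.
- clean2: Another clean plate, the same. Held by its round bar, a plate keeps its angle in a firm grip (60 N) and sags towards hanging straight down in a light one.
- clean3: Another clean plate, the same. Any of the clean plates may be absent.
- used0: Used filter plate, same shape and size as the clean ones; at the start 2 or 3 used plates stand in slots of the extractor, fully home, handle (x) up.
- used1: Another used plate, the same; may be absent.
- used2: Another used plate, the same; may be absent.
- used3: Another used plate, the same; may be absent.
- rack_left: Fixed wooden drainer on the left for two plates side by side, 250 mm wide (y) x 90 mm deep (x); origin under its middle at bench level, x towards its low side (away from the robot). Slats and struts reach 95 mm high; nothing of it is within 45 mm of a resting plate's bar.
- rack_right: The same drainer on the right.
- tub: Loose open rectangular grey plastic wash tub, 190 (x) x 160 (y) x 110 mm high, walls 5 mm, 0.8 kg; origin at the centre of its underside. It stands to the far left or far right of the extractor.
- bucket: Bystander: round blue plastic bucket, 160 mm across, 150 mm high, origin under its centre.
- tape: Bystander: roll of tape, 90 mm across, 45 mm high.
- scraper: Bystander: scraper, 250 mm long.
- brick1: Bystander: plaster-spotted brick 100 x 150 x 60 mm.
There are look-alikes about, which are no part of the job. What is shaped like the used2 but orange is not meant.

How it is judged:
On the way, in this order (a step that is already met when the one before it is completed fails the run):
1. every used plate is out of the extractor, in the wash tub and let go (x of used0 in the frame of tub between -0.095 and 0.095 m and y of used0 in the frame of tub between -0.085 and 0.085 m and z of used0 in the frame of tub between 0 and 0.12 m and linear speed of each of used0, used1, used2, used3 below 0.05 m/s and x of used1 in the frame of tub between -0.095 and 0.095 m and y of used1 in the frame of tub between -0.085 and 0.085 m and z of used1 in the frame of tub between 0 and 0.12 m and x of used2 in the frame of tub between -0.095 and 0.095 m and y of used2 in the frame of tub between -0.085 and 0.085 m and z of used2 in the frame of tub between 0 and 0.12 m and x of used3 in the frame of tub between -0.095 and 0.095 m and y of used3 in the frame of tub between -0.085 and 0.085 m and z of used3 in the frame of tub between 0 and 0.12 m and contact force between the fingers and anything else below 0.3 N), for 0.2 s.
2. the fan, flicked by hand, coasts by itself (at least 0.3 rad/s, nothing touching the fingers) with a full turn done from its start, while all the clean plates are still out of the slots (((value of joint fan above 5.8 rad and velocity of joint fan above 0.3 rad/s) or (value of joint fan below -5.8 rad and velocity of joint fan below -0.3 rad/s)) and contact force between the fingers and anything else below 0.3 N and horizontal distance between each of clean0, clean1, clean2, clean3 and bay above 0.11 m), for 0.1 s.
At the end, for the whole second after the job is handed in: Used plates: in the tub, centres within its walls, under 120 mm above its underside. Clean plates: each handle up in a slot (within 0.2 rad of upright, panel centre under 64 mm above the bench, where home is 57, within 12 mm of the slot's middle lengthwise). All at rest and let go (all of step 1 and x of clean0 in the frame of extractor between -0.012 and 0.012 m and y of clean0 in the frame of extractor between -0.165 and 0.005 m and z of each of clean0, clean1, clean2, clean3 in the frame of extractor below 0.064 m and angle between each of clean0, clean1, clean2, clean3's own x axis and vertical below 0.2 rad and linear speed of each of clean0, clean1, clean2, clean3 below 0.02 m/s and x of clean1 in the frame of extractor between -0.012 and 0.012 m and y of clean1 in the frame of extractor between -0.165 and 0.005 m and x of clean2 in the frame of extractor between -0.012 and 0.012 m and y of clean2 in the frame of extractor between -0.165 and 0.005 m and x of clean3 in the frame of extractor between -0.012 and 0.012 m and y of clean3 in the frame of extractor between -0.165 and 0.005 m); the robot touches nothing.
It fails at once if a bystander (bucket, tape, scraper or brick) is shoved more than 50 mm from its place (distance of any of bucket, tape, scraper, brick1 from where it was at the start of the episode above 0.05 m).
Of clean0, clean1, clean2, clean3 only 3 to 4 are there at a start; the rules pass over those that are not, and their reading is None.
Of used0, used1, used2, used3 only 2 to 3 are there at a start; the rules pass over those that are not, and their reading is None.
At some moment in a run one of tub may be knocked a few centimetres aside while the robot is not near it.
It also fails if it takes over 208 s, if anything falls off the work surface, if the arm or the gripper's body presses on something with over 40 N, if the wrist force passes 120 N, or if a joint passes its speed limit or range.

## Working session

There is one attempt and no reset: what is moved stays moved. The work goes in short steps, Python scripts to look and compute and a tool call to move; the robot and the scene stay as the last step left them, time stands still between calls to the robot, and variables do not carry over. Pictures are saved under pics/ and viewed, at most 14 in all, crops included, and the job is handed in when it is done.

Besides the shell and the picture viewer there is one more tool, called after "Emit:" as name(argument=value, ...), one argument or row to a line, values as JSON. move_arm: Moves the arm, as the interface text tells. Its arguments: {"type":"object","properties":{"rows":{"type":"array"},"hand":{"type":"number"},"grip_force":{"type":"number"}},"required":["rows"]}

```bash
mkdir -p pics
cat > h.py <<'E'
import cv2,numpy as np
from plant import arm
def snap(n,f):
    c=arm.calibration(n); im=arm.camera(n); cv2.imwrite('pics/'+f+'.png',im[:,:,::-1]); np.save('pics/'+f+'.npy',c,allow_pickle=True); return im,c
def load(f): return cv2.imread('pics/'+f+'.png'), np.load('pics/'+f+'.npy',allow_pickle=True).item()
def ray(c,p):
    K=np.array([[c['fx'],0,c['cx']],[0,c['fy'],c['cy']],[0,0,1.]])
    u=cv2.undistortPoints(np.array([[p]],float),K,np.array(c['dist_coeffs'],float))[0,0]
    R=cv2.Rodrigues(np.array(c['rvec'],float))[0]; t=np.array(c['tvec'],float).ravel()
    return -R.T@t, R.T@np.array([u[0],u[1],1.])
def onz(c,p,z):
    o,d=ray(c,p); return o+d*(z-o[2])/d[2]
def proj(c,P):
    K=np.array([[c['fx'],0,c['cx']],[0,c['fy'],c['cy']],[0,0,1.]])
    return cv2.projectPoints(np.array(P,float).reshape(-1,3),np.array(c['rvec'],float),np.array(c['tvec'],float),K,np.array(c['dist_coeffs'],float))[0][:,0]
E
python3 - <<'E'
from h import *
for n in('scene','top'):
    im,c=snap(n,n+'0'); print(c)
print(arm.get_obs())
E
```

```text
{'fx': 476.81636933452836, 'fy': 476.81636933452836, 'cx': 325.3820391823518, 'cy': 237.2911702821949, 'dist_coeffs': array([-0.02704192,  0.        ,  0.        ,  0.        ,  0.        ]), 'rvec': array([ 2.13238468,  0.92515836, -0.41265374]), 'tvec': array([-0.36391655, -0.16063161,  1.36067868])}
{'fx': 607.3162792629945, 'fy': 607.3162792629945, 'cx': 339.3926895322646, 'cy': 238.8708778405294, 'dist_coeffs': array([-0.13344952,  0.        ,  0.        ,  0.        ,  0.        ]), 'rvec': array([ 2.17553706, -2.20552022,  0.0903737 ]), 'tvec': array([-0.00305023,  0.49458884,  1.7180128 ])}
{'time_s': 0.1, 'joint_positions': array([-1.27248955e+00,  2.07393634e-01,  1.54277857e+00,  1.41174110e-06,
        1.39350994e+00, -1.50467597e-01]), 'joint_vel': array([-0.00175477, -0.00193326, -0.00240787,  0.00027744, -0.00094471,
       -0.00053624]), 'tau': array([-4.27748028e-04, -3.84090757e+01, -2.92547500e+01, -2.38773409e-04,
        4.86601086e-03,  2.83811784e-05]), 'ee_pos': array([ 0.24927814, -0.51741179,  0.23022388]), 'orientation': array([-3.06080338e+00, -6.98568420e-01,  2.40060614e-04]), 'ft_force': array([-0.72538584,  0.48704136,  0.06453358]), 'wrist_torque': array([-0.01298201,  0.022505  ,  0.0496226 ]), 'finger_force': 0.0, 'width': 1.0002049662789871}
```

View pics/top0.png

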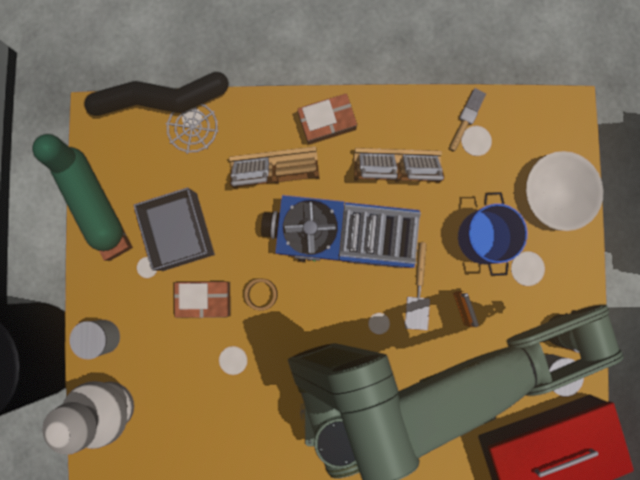

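View pics/scene0.png

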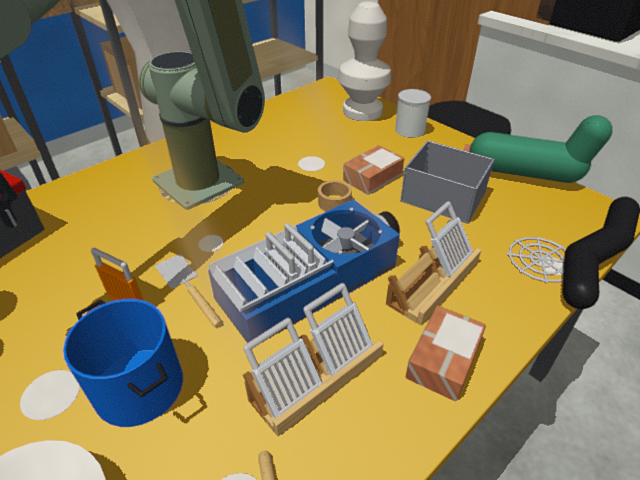

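Run:
```python
from h import *
im,c=load('top0'); s=im[140:275,225:450]; a=cv2.resize(s,None,fx=3.5,fy=3.5,interpolation=cv2.INTER_CUBIC)
cv2.imwrite('pics/c1.png',a)
im2,_=load('scene0'); s=im2[190:430,200:490]; cv2.imwrite('pics/c2.png',cv2.resize(s,None,fx=2.5,fy=2.5,interpolation=cv2.INTER_CUBIC))
hsv=cv2.cvtColor(im,cv2.COLOR_BGR2HSV)
m=cv2.inRange(hsv,(105,120,40),(125,255,255)); m[:,:250]=0;m[:,440:]=0
ct=max(cv2.findContours(m,0,2)[0],key=cv2.contourArea); r=cv2.minAreaRect(ct); print(r,[onz(c,p,.1).round(3) for p in cv2.boxPoints(r)])
print('tub',[onz(c,p,.11).round(3) for p in[(137,204),(191,189),(213,256),(154,270)]])
```

```text
((326.4999694824219, 228.99996948242188), (29.274221420288086, 56.99281311035156), 8.130102157592773) [array([0.445, 0.077, 0.1  ]), array([0.6  , 0.053, 0.1  ]), array([ 0.587, -0.026,  0.1  ]), array([ 0.433, -0.001,  0.1  ])]
tub [array([0.591, 0.547, 0.11 ]), array([0.63 , 0.396, 0.11 ]), array([0.446, 0.334, 0.11 ]), array([0.41 , 0.497, 0.11 ])]
```

View pics/c1.png

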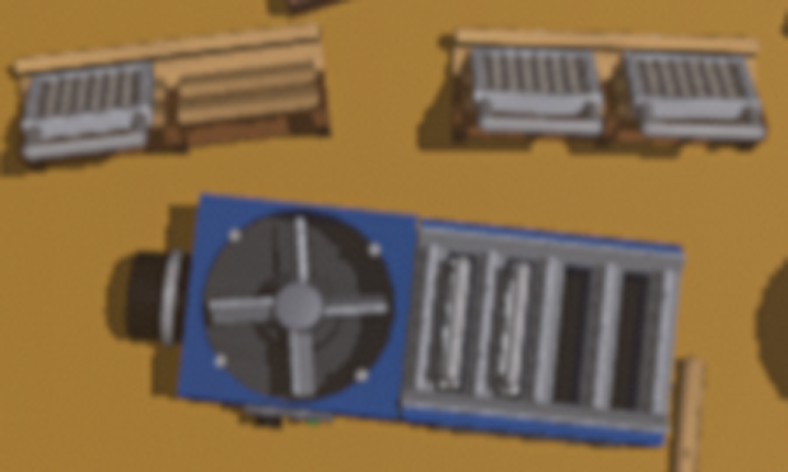

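View pics/c2.png

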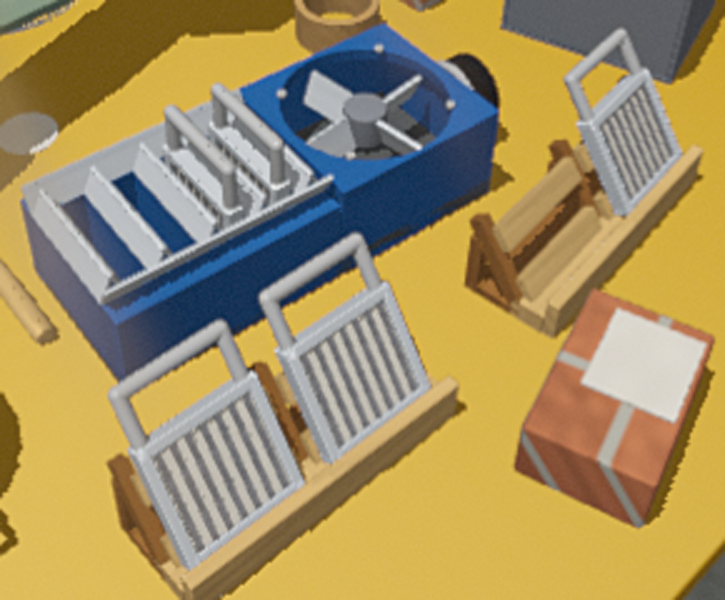

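Run:
```python
from h import *
im,c=load('top0')
f=lambda x,y:(225+x/3.5-.36,140+y/3.5-.36)
P=lambda x,y,z:onz(c,f(x,y),z)[:2]
print('hub',P(298,306,.091))
C=[P(*p,.1) for p in[(203,194),(418,216),(400,417),(180,398)]];print('blue',C)
print('right',P(682,247,.1),P(662,443,.1))
for n,a,b,z in[('u_l',(461,258),(448,388),.149),('u_r',(518,265),(505,392),.149),('cL',(28,155),(147,142),.137),('cM',(478,124),(602,128),.137),('cR',(632,130),(763,132),.137)]:
    A,B=P(*a,z),P(*b,z); d=A-B;print(n,(A+B)/2,np.hypot(*d),np.degrees(np.arctan2(d[1],d[0])))
c2=arm.calibration('wrist');o,d=ray(c2,(320,240));print(o,d,c2['fx'])
T=[onz(c,p,.11)[:2] for p in[(137,204),(191,189),(213,256),(154,270)]];print('tub',np.mean(T,0),[np.degrees(np.arctan2(*(T[i]-T[j])[::-1])) for i,j in((0,3),(1,2),(0,1),(3,2))])
```

```text
hub [0.52277521 0.07172433]
blue [array([0.61094365, 0.14486723]), array([ 0.59134887, -0.02308581]), array([ 0.43444014, -0.00681545]), array([0.45145725, 0.16384494])]
right [ 0.56449929 -0.22962141] [ 0.41130998 -0.21035714]
u_l [ 0.50314109 -0.04848326] 0.09907620851929777 -6.604687922563532
u_r [ 0.49840215 -0.09152189] 0.09685070257228848 -6.8551712236891476
cL [0.64214006 0.23051696] 0.0921137138781763 95.36995225404462
cM [ 0.65499605 -0.11712396] 0.09545203416997837 87.54029159559596
cR [ 0.64997228 -0.23869908] 0.10157510350812478 88.64381534605108
[ 0.31833658 -0.48433059  0.37087642] [-0.25988673 -0.15310691 -0.95379769] 374.5832848659738
tub [0.51933853 0.4434633 ] [np.float64(15.195753280104297), np.float64(18.405763843036336), np.float64(104.43513118609891), np.float64(102.56362701452055)]
```

Emit:
move_arm(
  rows=[
    [[0.023, 0.0425, 0.006, -8.1], [0.023, 0.0425, 0.006, -8.1], [0.023, 0.0425, 0.006, -8.1], [0.023, 0.0425, 0.006, -8.1], [0.023, 0.0425, 0.006, 0], [0.023, 0.0425, 0.006, 0], [0.023, 0.0425, 0.006, 0], [0.023, 0.0425, 0.006, 0]],
  ],
  hand=0.45,
  grip_force=60,
)

```text
time_s: 0.9
ee_pos: [0.4331, -0.1775, 0.279]
orientation: [-3.136, 0.176, 0.0]
ft_force: [1.1, -0.8, -0.0]
width: 0.45
finger_force: 0.0
```

Emit:
move_arm(
  rows=[
    [[0.023, 0.0425, 0.006, 0], [0.023, 0.0425, 0.006, 0], [0.02, 0.04, 0.006, 0], [0, 0, 0, 0]],
  ],
)

```text
time_s: 1.3
ee_pos: [0.5005, -0.0498, 0.2976]
orientation: [-3.135, 0.164, -0.003]
ft_force: [0.3, -0.2, -0.5]
width: 0.451
finger_force: 0.0
```

```bash
cat >> h.py <<'E'
def st():
    o=arm.get_obs(); R=cv2.Rodrigues(o['orientation'])[0]
    print('t',round(o['time_s'],2),'tcp',o['ee_pos'].round(4),'ydir',np.degrees(np.arctan2(R[1,1],R[0,1])).round(1),'F',o['ft_force'].round(1),'w',round(float(o['width']),3),'ff',round(float(o['finger_force']),1),'q6',o['joint_positions'][5].round(2)); return o
E
python3 - <<'E'
from h import *
st(); snap('wrist','w1')
E
```

```text
t 1.3 tcp [ 0.5005 -0.0498  0.2976] ydir -96.0 F [ 0.3 -0.2 -0.5] w 0.451 ff 0.0 q6 1.4
```

View pics/w1.png

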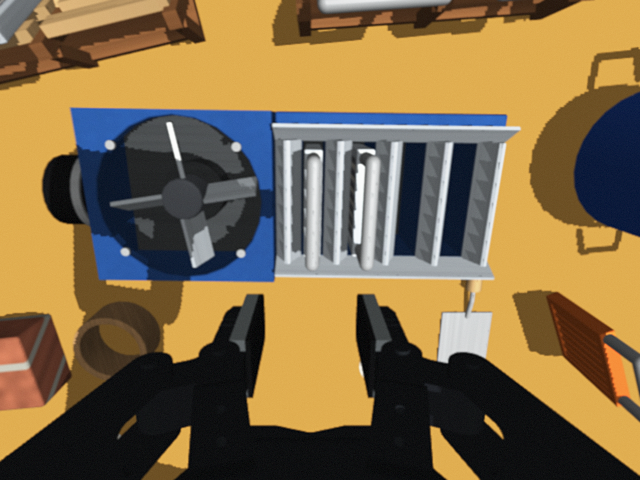

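Run:
```python
from h import *
im,c=load('w1')
for n,a,b in[('ul',(316,151),(312,269)),('ur',(374,153),(367,269))]:
    A,B=onz(c,a,.143)[:2],onz(c,b,.143)[:2];d=A-B;print(n,(A+B)/2,np.hypot(*d),np.degrees(np.arctan2(d[1],d[0])))
print('hub',onz(c,(182,199),.091))
ph=[(c_,) for c_ in []]
s=[onz(c,p,.1) for p in[(110,145),(236,147),(241,253),(125,252)]];print(np.mean(s,0),s)
```

```text
ul [ 0.50692257 -0.05350317] 0.09749111006643889 -7.726465911947056
ur [ 0.50141446 -0.09877814] 0.09590766670640846 -6.612456332725465
hub [0.52085898 0.06918586 0.091     ]
[0.52029748 0.0697227  0.1       ] [array([0.57594353, 0.11857187, 0.1       ]), array([0.56287168, 0.00918289, 0.1       ]), array([0.46491011, 0.02057319, 0.1       ]), array([0.4774646 , 0.13056284, 0.1       ])]
```

Emit:
move_arm(
  rows=[
    [[0.0055, -0.003, -0.044, -0.8], [0, 0, -0.044, 0], [0, 0, -0.044, 0], [0, 0, -0.041, 0], [0, 0, 0, 0]],
  ],
)

```text
time_s: 1.85
ee_pos: [0.4976, -0.057, 0.1174]
orientation: [-3.132, 0.201, 0.024]
ft_force: [-0.9, 1.1, 0.6]
width: 0.45
finger_force: 0.0
```

Emit:
move_arm(
  rows=[
    [[0, 0, 0, 0], [0, 0, 0, 0], [0, 0, 0, 0], [0, 0, 0, 0]],
  ],
  hand=0,
)

```text
time_s: 2.25
ee_pos: [0.5061, -0.0582, 0.1265]
orientation: [3.134, -0.198, 0.008]
ft_force: [0.7, -1.1, 2.4]
width: 0.115
finger_force: 58.9
```

Emit:
move_arm(
  rows=[
    [[0, 0, 0.015, 0], [0, 0, 0.03, 0], [0, 0, 0.045, 0], [0, 0, 0.045, 0], [0, 0.01, 0.035, 0], [0, 0.03, 0.02, 4], [0, 0.045, 0, 8], [0, 0.048, 0, 8]],
  ],
)

```text
time_s: 3.05
ee_pos: [0.5049, 0.0762, 0.3164]
orientation: [3.121, 0.355, 0.007]
ft_force: [1.1, 0.6, -3.2]
width: 0.119
finger_force: 58.8
```

Emit:
move_arm(
  rows=[
    [[0, 0.048, 0, 4], [0, 0.048, 0, 0], [0, 0.048, 0, 0], [0, 0.048, 0, 0], [0, 0.048, 0, 0], [0, 0.045, 0, 0], [0, 0.03, 0, 0], [0, 0.02, 0, 0]],
  ],
)

```text
time_s: 3.85
ee_pos: [0.5034, 0.4132, 0.3143]
orientation: [-3.107, -0.463, -0.0]
ft_force: [-0.3, 1.0, -1.8]
width: 0.114
finger_force: 58.8
```

Run:
```python
from h import *
st(); a,ca=snap('top','t2'); b,_=snap('wrist','w2')
cv2.imwrite('pics/c3.png',np.hstack([cv2.resize(a[150:330,90:330],(400,300)),cv2.resize(b,(400,300))])[:,:,::-1])
```

```text
t 3.85 tcp [0.5034 0.4132 0.3143] ydir -73.1 F [-0.3  1.  -1.8] w 0.114 ff 58.8 q6 1.83
```

View pics/c3.png

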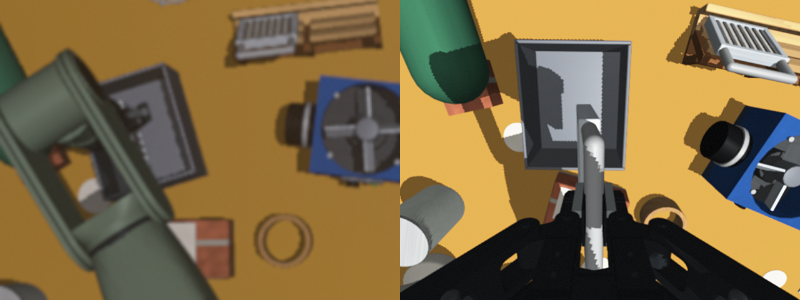

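Run:
```python
from h import *
im,c=load('w2')
T=np.array([onz(c,p,.11)[:2] for p in[(187,64),(371,64),(360,270),(198,269)]]);print(T,T.mean(0),[np.degrees(np.arctan2(*(T[i]-T[j])[::-1])) for i,j in((0,3),(1,2))])
```

```text
[[0.59016275 0.55093658]
 [0.63538619 0.40328216]
 [0.45716796 0.35052451]
 [0.41112716 0.50397099]] [0.52346102 0.45217856] [np.float64(14.698945750999604), np.float64(16.490247742542426)]
```

Emit:
move_arm(
  rows=[
    [[0.003, 0.04, 0, 0], [0.003, 0.038, -0.01, 0], [0, 0, -0.035, 0], [0, 0, -0.045, 0], [0, 0, -0.045, 0], [0, 0, -0.035, 0], [0, 0, -0.016, 0], [0, 0, 0, 0]],
  ],
)

```text
time_s: 4.75
ee_pos: [0.509, 0.4869, 0.1256]
orientation: [3.105, 0.457, -0.007]
ft_force: [0.4, 0.2, -2.2]
width: 0.115
finger_force: 59.2
```

Emit:
move_arm(
  rows=[
    [[0, 0, 0, 0], [0, 0, 0, 0], [0, 0, 0, 0], [0, 0, 0.01, 0], [0, 0, 0.03, 0], [0, 0, 0.04, 0]],
  ],
  hand=0.5,
)

```text
time_s: 5.35
ee_pos: [0.5091, 0.4876, 0.2075]
orientation: [3.106, 0.458, -0.006]
ft_force: [0.1, -0.9, -0.5]
width: 0.5
finger_force: 0.0
```

Run:
```python
from h import *
st(); b,_=snap('wrist','w3');a,_=snap('scene','s3')
cv2.imwrite('pics/c4.png',np.hstack([cv2.resize(a[100:250,300:520],(400,300)),cv2.resize(b,(400,300))])[:,:,::-1])
```

```text
t 5.35 tcp [0.5091 0.4876 0.2075] ydir -73.2 F [ 0.1 -0.9 -0.5] w 0.5 ff 0.0 q6 1.92
```

View pics/c4.png

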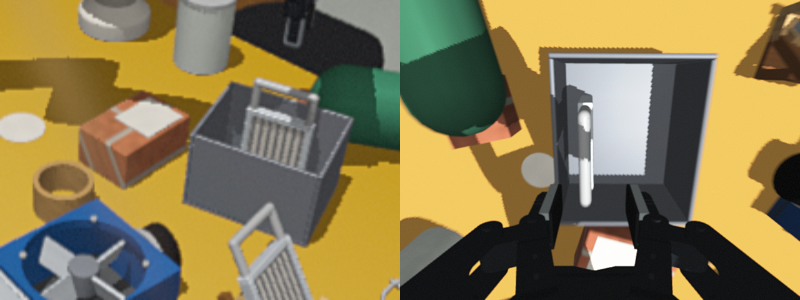

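Emit:
move_arm(
  rows=[
    [[0, -0.02, 0.035, 0], [0, -0.045, 0.015, -4], [0, -0.05, 0, -8], [0, -0.05, 0, -8], [0, -0.05, 0, -3.6], [0, -0.05, 0, 0], [0, -0.05, 0, 0], [0, -0.05, 0, 0]],
  ],
)

```text
time_s: 6.25
ee_pos: [0.5104, 0.1217, 0.2597]
orientation: [-3.136, 0.186, -0.005]
ft_force: [1.0, -0.3, 0.2]
width: 0.499
finger_force: 0.0
```

Emit:
move_arm(
  rows=[
    [[0, -0.05, 0, 0], [0, -0.05, 0, 0], [0, -0.05, -0.01, 0], [0, -0.04, -0.02, 0], [0, -0.02, -0.02, 0], [0, 0, 0, 0]],
  ],
)

```text
time_s: 6.85
ee_pos: [0.5086, -0.0878, 0.2065]
orientation: [-3.135, 0.194, 0.006]
ft_force: [-0.7, -0.0, -1.0]
width: 0.502
finger_force: 0.0
```

Emit:
move_arm(
  rows=[
    [[-0.008, -0.01, -0.02, 0], [0, 0, -0.03, 0], [0, 0, -0.025, 0], [0, 0, -0.008, 0], [0, 0, 0, 0]],
  ],
)

```text
time_s: 7.35
ee_pos: [0.5021, -0.0946, 0.1253]
orientation: [-3.136, 0.185, 0.002]
ft_force: [-0.4, 0.0, 0.0]
width: 0.497
finger_force: 0.0
```

Emit:
move_arm(
  rows=[
    [[0, 0, 0, 0], [0, 0, 0, 0], [0, 0, 0, 0], [0, 0, 0, 0]],
  ],
  hand=0,
)

```text
time_s: 7.75
ee_pos: [0.5039, -0.096, 0.1274]
orientation: [3.135, -0.187, 0.006]
ft_force: [-0.7, -0.2, 5.6]
width: 0.117
finger_force: 58.7
```

Emit:
move_arm(
  rows=[
    [[0, 0, 0.015, 0], [0, 0, 0.03, 0], [0, 0, 0.045, 0], [0, 0, 0.045, 0], [0, 0.01, 0.035, 0], [0, 0.03, 0.02, 4], [0, 0.045, 0, 8], [0, 0.048, 0, 8]],
  ],
)

```text
time_s: 8.55
ee_pos: [0.5022, 0.0381, 0.3159]
orientation: [3.12, 0.365, 0.002]
ft_force: [0.6, -0.2, -4.5]
width: 0.116
finger_force: 58.7
```

Emit:
move_arm(
  rows=[
    [[0.002, 0.048, 0, 4], [0.002, 0.048, 0, 0], [0.002, 0.048, 0, 0], [0.003, 0.048, 0, 0], [0.003, 0.048, 0, 0], [0.003, 0.045, 0, 0], [0.003, 0.03, 0, 0], [0, 0.02, 0, 0]],
  ],
)

```text
time_s: 9.35
ee_pos: [0.5193, 0.3749, 0.3135]
orientation: [3.106, 0.473, -0.004]
ft_force: [-0.3, -0.2, -4.3]
width: 0.112
finger_force: 58.7
```

Run:
```python
from h import *
st(); b,_=snap('wrist','w4');a,_=snap('scene','s4')
cv2.imwrite('pics/c5.png',np.hstack([cv2.resize(a[100:250,300:520],(400,300)),cv2.resize(b,(400,300))])[:,:,::-1])
```

```text
t 9.35 tcp [0.5193 0.3749 0.3135] ydir -72.7 F [-0.3 -0.2 -4.3] w 0.112 ff 58.7 q6 1.76
```

View pics/c5.png

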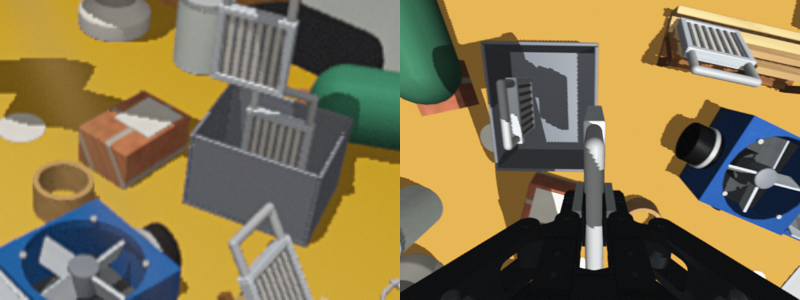

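Emit:
move_arm(
  rows=[
    [[0.007, 0.018, 0, 0], [0.007, 0.018, -0.01, 0], [0, 0, -0.035, 0], [0, 0, -0.045, 0], [0, 0, -0.045, 0], [0, 0, -0.035, 0], [0, 0, -0.016, 0], [0, 0, 0, 0]],
  ],
)

```text
time_s: 10.25
ee_pos: [0.5327, 0.4069, 0.1268]
orientation: [3.104, 0.468, -0.008]
ft_force: [-1.1, -0.3, -2.9]
width: 0.115
finger_force: 60.3
```

Emit:
move_arm(
  rows=[
    [[0, 0, 0, 0], [0, 0, 0, 0], [0, 0, 0, 0], [0, 0, 0.01, 0], [0, 0, 0.03, 0], [0, 0, 0.045, 0], [0, 0, 0.04, 0], [0, 0, 0, 0]],
  ],
  hand=0.5,
)

```text
time_s: 11.05
ee_pos: [0.5383, 0.411, 0.2655]
orientation: [-3.1, -0.469, -0.027]
ft_force: [0.4, 1.1, 0.4]
width: 0.497
finger_force: 0.0
```

Run:
```python
from h import *
st(); b,_=snap('wrist','w5');a,_=snap('scene','s5')
cv2.imwrite('pics/c6.png',np.hstack([cv2.resize(a[100:250,300:520],(400,300)),cv2.resize(b,(400,300))])[:,:,::-1])
```

```text
t 11.05 tcp [0.5383 0.411  0.2655] ydir -72.8 F [0.4 1.1 0.4] w 0.497 ff 0.0 q6 1.8
```

View pics/c6.png

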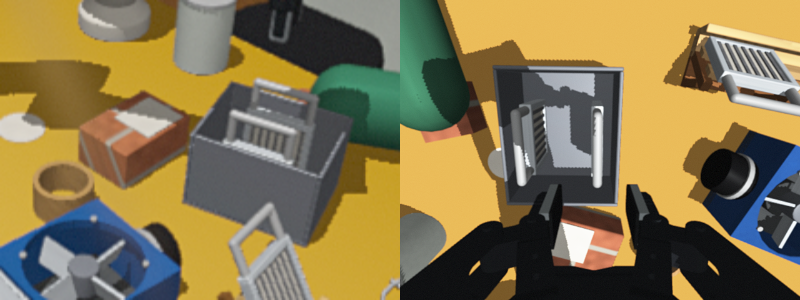

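Run:
```python
from h import *
im,c=load('w1');h=np.array([.5203,.0697])
for p in[(170,122),(257,190),(112,205),(205,265)]:
    d=onz(c,p,.088)[:2]-h;print(np.hypot(*d),np.degrees(np.arctan2(d[1],d[0])))
```

```text
0.06964581869296275 -2.6361413191842633
0.07134053592826448 -89.04836419335858
0.06791943397471803 88.91735791702037
0.06869738281770749 -172.91271367451495
```

Emit:
move_arm(
  rows=[
    [[0.003, -0.04, 0, -4], [0.003, -0.05, 0, -8], [0.003, -0.05, 0, -5], [0.003, -0.05, 0, 0], [0.003, -0.05, 0, 0], [0.003, -0.05, 0, 0], [0.003, -0.045, 0, 0], [0.003, -0.03, -0.02, 0]],
  ],
  hand=0,
)

```text
time_s: 11.95
ee_pos: [0.5594, 0.0408, 0.236]
orientation: [3.14, 0.001, 0.007]
ft_force: [0.6, 0.3, 0.9]
width: -0.001
finger_force: 0.0
```

Emit:
move_arm(
  rows=[
    [[0, -0.01, -0.04, 0], [0, 0, -0.04, 0], [0, 0, -0.02, 0], [0, 0, 0, 0], [0, 0, 0, 0]],
  ],
)

```text
time_s: 12.45
ee_pos: [0.5577, 0.034, 0.1337]
orientation: [-3.141, -0.005, 0.003]
ft_force: [0.1, -1.1, 0.1]
width: -0.002
finger_force: 0.0
```

Run:
```python
from h import *
st(); snap('wrist','w6')
```

```text
t 12.45 tcp [0.5577 0.034  0.1337] ydir -89.8 F [ 0.1 -1.1  0.1] w -0.002 ff 0.0 q6 1.47
```

View pics/w6.png

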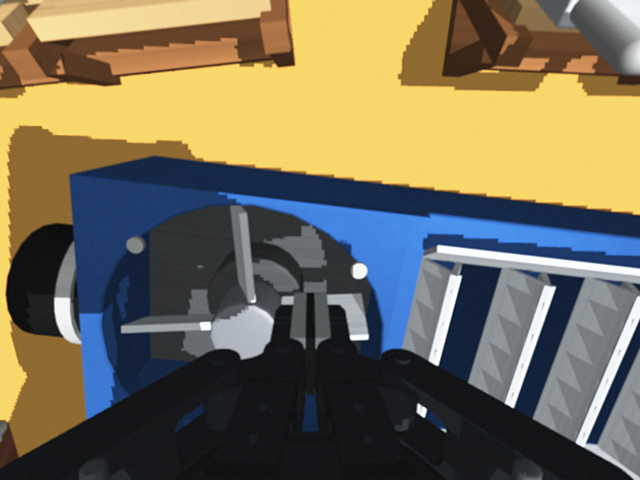

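Emit:
move_arm(
  rows=[
    [[0.005, 0, -0.03, 0], [0, 0, -0.02, 0], [0, 0, -0.01, 0], [0, 0, 0, 0], [0, 0, 0, 0]],
  ],
)

```text
time_s: 13.0
ee_pos: [0.5645, 0.034, 0.0758]
orientation: [3.141, 0.005, 0.004]
ft_force: [-0.3, 0.6, -0.1]
width: -0.001
finger_force: 0.0
```

Emit:
move_arm(
  rows=[
    [[0, 0.015, 0, 0], [0, 0.03, 0, 0], [-0.003, 0.032, 0.012, 0], [-0.012, 0.025, 0.042, 0], [0, 0, 0.05, 0], [0, 0, 0.03, 0]],
  ],
)

```text
time_s: 13.6
ee_pos: [0.5499, 0.1383, 0.2136]
orientation: [-3.14, -0.009, -0.012]
ft_force: [1.3, -0.5, 0.5]
width: -0.003
finger_force: 0.0
```

Run:
```python
from h import *
st()
fr=[]
for i in range(6): fr.append(cv2.resize(snap('scene','f%d'%i)[0][195:260,290:400],(266,157)))
st()
cv2.imwrite('pics/c7.png',np.vstack([np.hstack(fr[:3]),np.hstack(fr[3:])])[:,:,::-1])
```

```text
t 13.6 tcp [0.5499 0.1383 0.2136] ydir -89.7 F [ 1.3 -0.5  0.5] w -0.003 ff 0.0 q6 1.66
t 13.9 tcp [0.5473 0.1362 0.207 ] ydir -89.8 F [ 0.8 -0.2 -1.1] w -0.003 ff 0.0 q6 1.66
```

View pics/c7.png

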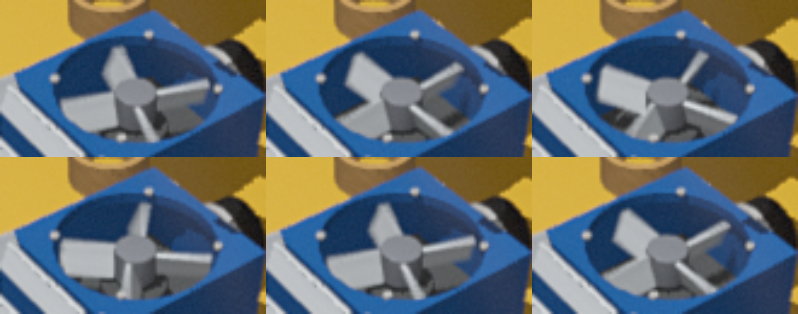

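Emit:
move_arm(
  rows=[
    [[0.01, -0.02, 0.02, 8.3], [0.01, -0.025, 0.02, 8.3], [0.01, -0.025, 0.015, 8.3], [0.01, -0.025, 0, 8.3], [0.01, -0.025, 0, 8.3], [0.01, -0.025, 0, 8.3], [0.01, -0.025, 0, 8.3], [0.01, -0.025, 0, 8.3]],
  ],
  hand=0.5,
)

```text
time_s: 14.7
ee_pos: [0.6275, -0.06, 0.2603]
orientation: [-2.618, -1.729, 0.005]
ft_force: [0.5, 0.5, -0.2]
width: 0.502
finger_force: 0.0
```

Emit:
move_arm(
  rows=[
    [[0.01, -0.025, 0, 8.3], [0.01, -0.025, 0, 8.3], [0.008, -0.01, 0, 5], [0, 0, 0, 0]],
  ],
)

```text
time_s: 15.1
ee_pos: [0.6558, -0.1208, 0.26]
orientation: [-2.257, -2.18, 0.003]
ft_force: [0.5, 0.3, -0.1]
width: 0.498
finger_force: 0.0
```

Run:
```python
from h import *
st(); w,_=snap('wrist','w7')
fr=[cv2.resize(snap('scene','g%d'%i)[0][195:260,290:400],(200,118)) for i in range(4)]
st()
cv2.imwrite('pics/c8.png',np.vstack([np.hstack(fr),cv2.resize(w,(800,600))[118:]])[:,:,::-1])
```

```text
t 15.1 tcp [ 0.6558 -0.1208  0.26  ] ydir -2.0 F [ 0.5  0.3 -0.1] w 0.498 ff 0.0 q6 -0.28
t 15.35 tcp [ 0.6558 -0.1181  0.2624] ydir -1.8 F [-1.   0.5 -0. ] w 0.5 ff 0.0 q6 -0.28
```

View pics/c8.png

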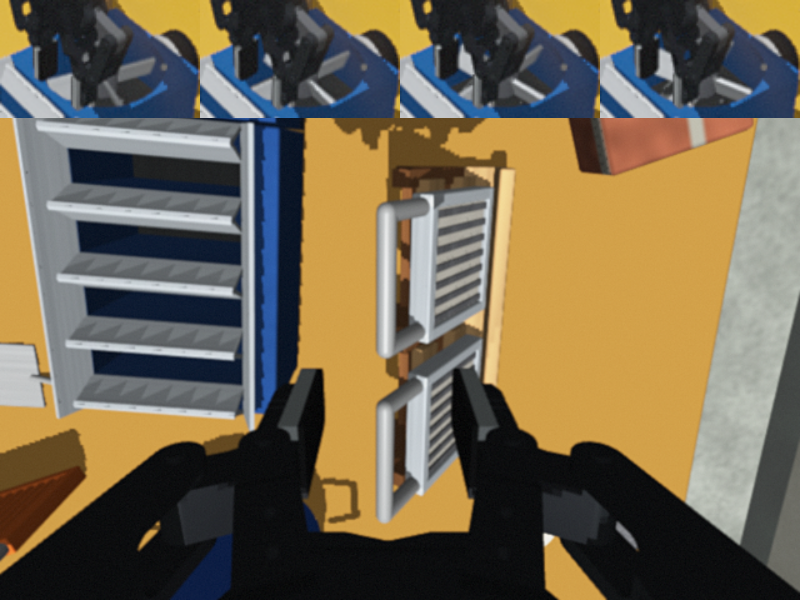

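Run:
```python
from h import *
im,c=load('w7')
for a,b in[((309,161),(309,286)),((308.5,320),(308.5,418))]:
    A,B=onz(c,a,.134)[:2],onz(c,b,.134)[:2];d=A-B;print((A+B)/2,np.hypot(*d),np.degrees(np.arctan2(d[1],d[0])))
```

```text
[ 0.65438862 -0.11776265] 0.09540020389373569 87.94684332089393
[ 0.64947248 -0.24322398] 0.0964009091744338 87.92502679520045
```

Emit:
move_arm(
  rows=[
    [[-0.001, 0, -0.03, 0], [0, 0, -0.04, 0], [0, 0, -0.04, 0], [0, 0, -0.025, 0], [0, 0, -0.008, 0], [0, 0, 0, 0]],
  ],
)

```text
time_s: 15.95
ee_pos: [0.6543, -0.1182, 0.1188]
orientation: [-2.254, -2.185, 0.002]
ft_force: [0.5, 0.8, 0.2]
width: 0.497
finger_force: 0.0
```

Emit:
move_arm(
  rows=[
    [[0, 0, 0, 0], [0, 0, 0, 0], [0, 0, 0, 0], [0, 0, 0, 0]],
  ],
  hand=0,
)

```text
time_s: 16.35
ee_pos: [0.6563, -0.1198, 0.1223]
orientation: [2.255, 2.184, 0.002]
ft_force: [-2.7, -1.5, 6.1]
width: 0.115
finger_force: 58.7
```

Emit:
move_arm(
  rows=[
    [[0, 0, 0.01, 0], [0, 0, 0.03, 0], [0, 0, 0.045, 0], [0, 0, 0.045, 0], [0, 0, 0.035, 0], [0, 0, 0.02, 0], [0, 0, 0, 0]],
  ],
)

```text
time_s: 17.05
ee_pos: [0.6572, -0.1197, 0.3102]
orientation: [2.251, 2.181, 0.007]
ft_force: [0.5, -0.1, -2.4]
width: 0.117
finger_force: 58.7
```

Emit:
move_arm(
  rows=[
    [[0, 0, 0, 0], [0, 0, 0, 0], [0, 0, 0, 0], [0, 0, 0, 0], [0, 0, 0, 0], [0, 0, 0, 0], [0, 0, 0, 0], [0, 0, 0, 0]],
  ],
  grip_force=20,
)

```text
time_s: 17.85
ee_pos: [0.6554, -0.1192, 0.3051]
orientation: [2.256, 2.186, 0.0]
ft_force: [1.0, -0.2, -3.0]
width: 0.112
finger_force: 58.7
```

Run:
```python
from h import *
st(); a,_=snap('scene','s8');w,_=snap('wrist','w8')
cv2.imwrite('pics/c9.png',np.hstack([cv2.resize(a[100:400,200:500],(400,400)),cv2.resize(w,(400,400))])[:,:,::-1])
```

```text
t 17.85 tcp [ 0.6554 -0.1192  0.3051] ydir -1.8 F [ 1.  -0.2 -3. ] w 0.112 ff 58.7 q6 -0.28
```

View pics/c9.png

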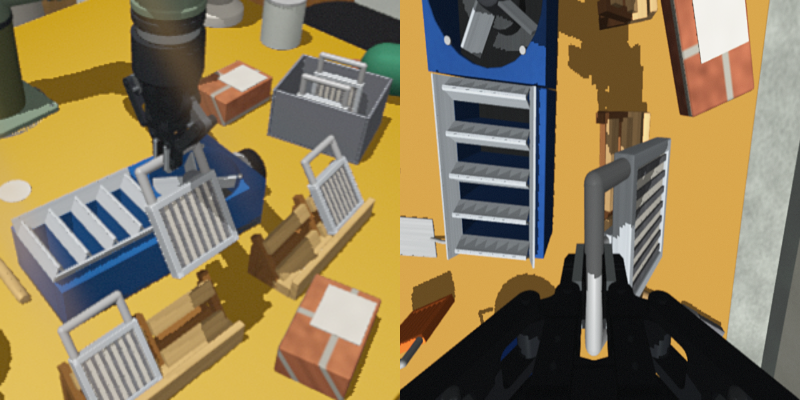

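Emit:
move_arm(
  rows=[
    [[0, 0, 0, 0], [0, 0, 0, 0], [0, 0, 0, 0], [0, 0, 0, 0], [0, 0, 0, 0], [0, 0, 0, 0], [0, 0, 0, 0], [0, 0, 0, 0]],
  ],
  grip_force=20,
  hand=0,
)

```text
time_s: 18.75
ee_pos: [0.6553, -0.1192, 0.305]
orientation: [-2.256, -2.186, 0.0]
ft_force: [0.3, -0.7, -2.5]
width: 0.109
finger_force: 58.7
```

```bash
cat >> h.py <<'E'
def grey(im,r):  # grey columns on an image row -> runs (im BGR)
    s=cv2.cvtColor(im,cv2.COLOR_BGR2HSV)[r,:,1]<60
    d=np.flatnonzero(np.diff(np.r_[0,s.astype(int),0])); return [(int(a),int(b)) for a,b in zip(d[::2],d[1::2]) if b-a>5]
E
python3 - <<'E'
from h import *
o=st();print(o['wrist_torque'].round(3)); w,_=snap('wrist','w9')
for n in('w8','w9'):
    im,_=load(n)
    for r in (180,200,230,255,270,300,330): print(n,r,grey(im,r))
E
```

```text
t 18.75 tcp [ 0.6553 -0.1192  0.305 ] ydir -1.8 F [ 0.3 -0.7 -2.5] w 0.109 ff 58.7 q6 -0.28
[0.061 0.146 0.048]
w8 180 [(60, 91), (130, 217), (357, 432), (561, 640)]
w8 200 [(63, 178), (207, 217), (322, 430), (557, 640)]
w8 230 [(66, 96), (207, 217), (295, 328), (342, 427), (552, 640)]
w8 255 [(69, 216), (296, 327), (340, 425), (548, 640)]
w8 270 [(0, 53), (71, 99), (206, 216), (296, 326), (339, 423), (545, 640)]
w8 300 [(0, 58), (74, 205), (207, 216), (282, 420), (540, 640)]
w8 330 [(273, 292), (296, 325), (326, 346), (351, 359), (361, 402), (535, 640)]
w9 180 [(60, 91), (130, 217), (357, 432), (561, 640)]
w9 200 [(63, 176), (207, 217), (322, 430), (558, 640)]
w9 230 [(66, 96), (207, 217), (295, 328), (342, 427), (552, 640)]
w9 255 [(69, 217), (296, 327), (340, 425), (548, 640)]
w9 270 [(0, 53), (71, 99), (206, 216), (296, 326), (339, 423), (546, 640)]
w9 300 [(0, 58), (74, 205), (207, 216), (282, 420), (541, 640)]
w9 330 [(274, 292), (296, 327), (328, 350), (361, 402), (536, 640)]
```

Emit:
move_arm(
  rows=[
    [[0, 0, -0.02, 0], [0, 0, -0.035, 0], [0, 0, -0.045, 0], [0, 0, -0.045, 0], [0, 0, -0.025, 0], [0, 0, -0.01, 0], [0, 0, 0, 0]],
  ],
)

```text
time_s: 19.5
ee_pos: [0.6556, -0.1191, 0.1245]
orientation: [-2.256, -2.185, -0.0]
ft_force: [1.0, 0.4, -2.1]
width: 0.111
finger_force: 58.7
```

Emit:
move_arm(
  rows=[
    [[0, 0, 0, 0], [0, 0, 0, 0]],
  ],
  hand=0.3,
  grip_force=20,
)

```text
time_s: 19.7
ee_pos: [0.657, -0.1199, 0.128]
orientation: [2.253, 2.183, 0.003]
ft_force: [-0.7, 0.5, 0.2]
width: 0.301
finger_force: 0.0
```

Emit:
move_arm(
  rows=[
    [[0, 0, 0, 0], [0, 0, 0, 0], [0, 0, 0, 0], [0, 0, 0, 0]],
  ],
  hand=0,
  grip_force=20,
)

```text
time_s: 20.1
ee_pos: [0.6554, -0.1197, 0.1265]
orientation: [2.256, 2.185, -0.001]
ft_force: [-3.4, -0.2, 6.0]
width: 0.131
finger_force: 21.4
```

Emit:
move_arm(
  rows=[
    [[0, 0, 0, 0], [0, 0, -0.008, 0], [0, 0, 0, 0]],
  ],
  hand=0.35,
)

```text
time_s: 20.4
ee_pos: [0.6542, -0.1187, 0.1149]
orientation: [-2.254, -2.184, 0.002]
ft_force: [-1.3, -0.5, -1.1]
width: 0.355
finger_force: 0.0
```

Emit:
move_arm(
  rows=[
    [[0, 0, 0, 0], [0, 0, 0, 0], [0, 0, 0, 0], [0, 0, 0, 0]],
  ],
  hand=0,
  grip_force=20,
)

```text
time_s: 20.8
ee_pos: [0.6552, -0.1192, 0.1167]
orientation: [-2.256, -2.186, 0.0]
ft_force: [0.0, -0.1, -1.6]
width: 0.126
finger_force: 20.9
```

Emit:
move_arm(
  rows=[
    [[0, 0, 0.01, 0], [0, 0, 0.03, 0], [0, 0, 0.045, 0], [0, 0, 0.045, 0], [0, 0, 0.035, 0], [0, 0, 0.02, 0], [0, 0, 0, 0], [0, 0, 0, 0]],
  ],
)

```text
time_s: 21.6
ee_pos: [0.655, -0.1191, 0.3019]
orientation: [-2.256, -2.186, 0.0]
ft_force: [1.0, 0.7, -2.7]
width: 0.128
finger_force: 20.9
```

Run:
```python
from h import *
o=st();print(o['wrist_torque'].round(3)); im=snap('wrist','w10')[0][:,:,::-1]
for r in (180,200,230,255,270,300,330): print(r,grey(im,r))
st()
```

```text
t 21.6 tcp [ 0.655  -0.1191  0.3019] ydir -1.8 F [ 1.   0.7 -2.7] w 0.128 ff 20.9 q6 -0.28
[-0.005  0.135 -0.015]
180 [(58, 90), (129, 217), (365, 440), (562, 640)]
200 [(61, 168), (206, 217), (331, 438), (559, 640)]
230 [(64, 94), (206, 216), (295, 336), (345, 435), (554, 640)]
255 [(67, 216), (295, 327), (343, 432), (550, 640)]
270 [(0, 52), (69, 98), (186, 216), (295, 327), (342, 430), (547, 640)]
300 [(0, 56), (72, 205), (206, 216), (280, 427), (542, 640)]
330 [(266, 350), (357, 412), (537, 640)]
t 21.65 tcp [ 0.6543 -0.1189  0.3001] ydir -1.8 F [-0.1  0.4 -2.5] w 0.129 ff 20.9 q6 -0.28
```

Emit:
move_arm(
  rows=[
    [[0, 0, 0, 0], [0, 0, 0, 0], [0, 0, 0, 0], [0, 0, 0, 0], [0, 0, 0, 0], [0, 0, 0, 0], [0, 0, 0, 0], [0, 0, 0, 0]],
  ],
)

```text
time_s: 22.45
ee_pos: [0.6554, -0.1193, 0.3021]
orientation: [2.256, 2.186, 0.0]
ft_force: [0.4, 0.3, -2.3]
width: 0.13
finger_force: 20.9
```

Run:
```python
from h import *
o=st();im=snap('wrist','w11')[0][:,:,::-1]
for r in (180,230,270,300): print(r,grey(im,r))
```

```text
t 22.45 tcp [ 0.6554 -0.1193  0.3021] ydir -1.8 F [ 0.4  0.3 -2.3] w 0.13 ff 20.9 q6 -0.28
180 [(58, 90), (129, 217), (365, 440), (562, 640)]
230 [(64, 94), (206, 216), (295, 337), (345, 435), (554, 640)]
270 [(0, 52), (69, 98), (181, 216), (295, 327), (341, 430), (547, 640)]
300 [(0, 56), (72, 205), (206, 215), (280, 427), (542, 640)]
```

Emit:
move_arm(
  rows=[
    [[0.035, 0, 0.03, 0], [0.028, 0, 0.02, 0], [0.018, 0, 0.01, 0], [0.01, 0, 0.005, 0], [0.005, 0, 0, 0], [0, 0, 0, 0]],
  ],
)

```text
time_s: 23.1
ee_pos: [0.7516, -0.1192, 0.3661]
orientation: [-2.256, -2.185, 0.001]
ft_force: [0.2, 0.3, -2.5]
width: 0.133
finger_force: 20.3
```

Run:
```python
from h import *
o=st();im=snap('wrist','w12')[0][:,:,::-1]
for r in (180,200,230,270,300): print(r,grey(im,r))
```

```text
t 23.1 tcp [ 0.7516 -0.1192  0.3661] ydir -1.8 F [ 0.2  0.3 -2.5] w 0.133 ff 20.3 q6 -0.24
180 [(7, 37), (126, 141), (337, 396), (460, 640)]
200 [(10, 135), (136, 142), (319, 395), (458, 640)]
230 [(15, 101), (295, 393), (456, 640)]
270 [(0, 19), (20, 145), (230, 390), (452, 640)]
300 [(216, 226), (242, 388), (450, 640)]
```

```bash
cat >> h.py <<'E'
def tilt(im,c,o,rows=(200,230,270)):
    R=cv2.Rodrigues(o['orientation'])[0]; g=o['ee_pos']-0.0165*R[:,2]; yd=R[:,1]*np.sign(R[0,1] if abs(R[0,1])>.5 else R[1,1]); al=np.array([-yd[1],yd[0],0]);al/=np.linalg.norm(al)
    out=[]
    for r in rows:
        runs=[b for a,b in grey(im,r) if 300<b<450]
        if not runs: continue
        x=max(runs);best=[]
        for th in range(-20,60):
            t=np.radians(th);e=[]
            for n in(.008,-.008):
              for L in(.133,.038):
                p=g+L*(np.sin(t)*yd-np.cos(t)*np.array([0,0,1]))+n*(np.cos(t)*yd+np.sin(t)*np.array([0,0,1]))
                q=proj(c,[p+.05*al,p-.05*al]);k=(r-q[0,1])/(q[1,1]-q[0,1]);e.append(q[0,0]+k*(q[1,0]-q[0,0]))
            best.append((abs(max(e)-x),th))
        out.append(min(best)[1])
    return out
E
python3 - <<'E'
from h import *
im,c=load('w12');print(tilt(im,c,st()))
im,c=load('w11');print(tilt(im,c,dict(orientation=np.array([2.256,2.186,0]),ee_pos=np.array([.6554,-.1193,.3021]))))
E
```

```text
t 23.15 tcp [ 0.751  -0.1192  0.3659] ydir -1.8 F [-0.3  0.3 -1.9] w 0.127 ff 20.3 q6 -0.24
[22, 22, 22]
[33, 33, 33]
```

Emit:
move_arm(
  rows=[
    [[-0.006, 0, 0, 0], [-0.014, 0, -0.01, 0], [-0.02, 0, -0.015, 0], [-0.022, 0, -0.018, 0], [-0.018, 0, -0.012, 0], [-0.01, 0, -0.008, 0], [-0.004, 0, -0.002, 0], [0, 0, 0, 0]],
  ],
)

```text
time_s: 23.95
ee_pos: [0.6563, -0.1192, 0.3021]
orientation: [-2.257, -2.185, 0.0]
ft_force: [1.0, 0.4, -1.5]
width: 0.125
finger_force: 20.3
```

Emit:
move_arm(
  rows=[
    [[0.035, 0, 0.03, 0], [0.028, 0, 0.02, 0], [0.018, 0, 0.01, 0], [0.01, 0, 0.005, 0], [0.005, 0, 0, 0], [0, 0, 0, 0]],
  ],
)

```text
time_s: 24.55
ee_pos: [0.754, -0.1192, 0.3666]
orientation: [2.256, 2.186, 0.0]
ft_force: [-0.1, -1.0, -2.9]
width: 0.13
finger_force: 20.0
```

Run:
```python
from h import *
o=st();im,c=snap('wrist','w13');im=im[:,:,::-1]
for r in (200,230,270): print(r,grey(im,r))
print(tilt(im,c,o))
```

```text
t 24.55 tcp [ 0.754  -0.1192  0.3666] ydir -1.8 F [-0.1 -1.  -2.9] w 0.13 ff 20.0 q6 -0.24
200 [(8, 133), (312, 368), (456, 640)]
230 [(13, 100), (295, 367), (453, 640)]
270 [(0, 143), (227, 365), (450, 640)]
[14, 14, 14]
```

Emit:
move_arm(
  rows=[
    [[-0.006, 0, 0, 0], [-0.014, 0, -0.01, 0], [-0.02, 0, -0.015, 0], [-0.022, 0, -0.018, 0], [-0.018, 0, -0.012, 0], [-0.01, 0, -0.008, 0], [-0.005, 0, -0.002, 0], [0, 0, 0, 0]],
  ],
)

```text
time_s: 25.4
ee_pos: [0.6572, -0.1192, 0.3021]
orientation: [-2.257, -2.185, 0.0]
ft_force: [0.3, -0.4, -1.9]
width: 0.128
finger_force: 20.0
```

Emit:
move_arm(
  rows=[
    [[0.045, 0, 0.02, 0], [0.036, 0, 0.02, 0], [0.026, 0, 0.015, 0], [0.016, 0, 0.01, 0], [0.008, 0, 0, 0], [0, 0, 0, 0]],
  ],
)

```text
time_s: 26.0
ee_pos: [0.7909, -0.1191, 0.3672]
orientation: [2.255, 2.185, 0.002]
ft_force: [-1.1, -0.5, -1.7]
width: 0.131
finger_force: 19.7
```

Run:
```python
from h import *
o=st();im,c=snap('wrist','w14');im=im[:,:,::-1]
for r in (200,230,270): print(r,grey(im,r))
print(tilt(im,c,o))
```

```text
t 26.0 tcp [ 0.7909 -0.1191  0.3672] ydir -1.8 F [-1.1 -0.5 -1.7] w 0.131 ff 19.7 q6 -0.23
200 [(0, 105), (304, 344), (429, 640)]
230 [(0, 60), (295, 343), (427, 640)]
270 [(0, 110), (196, 270), (295, 342), (424, 640)]
[7, 7, 7]
```

Emit:
move_arm(
  rows=[
    [[-0.008, 0, 0, 0], [-0.018, 0, -0.01, 0], [-0.026, 0, -0.015, 0], [-0.03, 0, -0.018, 0], [-0.026, 0, -0.012, 0], [-0.016, 0, -0.008, 0], [-0.008, 0, -0.002, 0], [0, 0, 0, 0]],
  ],
)

```text
time_s: 26.85
ee_pos: [0.6563, -0.1192, 0.3024]
orientation: [-2.257, -2.185, 0.0]
ft_force: [1.2, -0.1, -1.5]
width: 0.127
finger_force: 19.8
```

Emit:
move_arm(
  rows=[
    [[0.045, 0, 0.02, 0], [0.036, 0, 0.02, 0], [0.026, 0, 0.015, 0], [0.016, 0, 0.01, 0], [0.008, 0, 0, 0], [0, 0, 0, 0]],
  ],
)

```text
time_s: 27.45
ee_pos: [0.7903, -0.1191, 0.367]
orientation: [2.254, 2.185, 0.002]
ft_force: [-0.8, -0.3, -3.2]
width: 0.133
finger_force: 19.7
```

Run:
```python
from h import *
o=st();im,c=snap('wrist','w15');im=im[:,:,::-1]
for r in (200,230,270): print(r,grey(im,r))
print(tilt(im,c,o))
```

```text
t 27.45 tcp [ 0.7903 -0.1191  0.367 ] ydir -1.8 F [-0.8 -0.3 -3.2] w 0.133 ff 19.7 q6 -0.23
200 [(0, 105), (296, 330), (429, 640)]
230 [(0, 59), (295, 329), (427, 640)]
270 [(0, 111), (197, 270), (295, 329), (424, 640)]
[1, 0, 1]
```

Emit:
move_arm(
  rows=[
    [[-0.008, 0.003, 0, -5], [-0.016, 0.005, 0, -8], [-0.024, 0.006, -0.005, -8], [-0.03, 0.006, -0.01, -8], [-0.034, 0.006, -0.012, -8], [-0.034, 0.006, -0.012, -8], [-0.034, 0.006, -0.012, -8], [-0.03, 0.006, -0.012, -8]],
  ],
)

```text
time_s: 28.3
ee_pos: [0.576, -0.0748, 0.3038]
orientation: [3.056, 0.729, 0.0]
ft_force: [0.5, -0.4, -2.3]
width: 0.128
finger_force: 19.7
```

Emit:
move_arm(
  rows=[
    [[-0.026, 0.006, -0.01, -8], [-0.02, 0.006, -0.008, -8], [-0.014, 0.005, -0.004, -8], [-0.01, 0.004, -0.002, -6], [-0.005, 0.002, 0, -4], [0, 0, 0, 0], [0, 0, 0, 0]],
  ],
)

```text
time_s: 29.0
ee_pos: [0.5033, -0.0523, 0.2805]
orientation: [3.136, -0.185, 0.002]
ft_force: [0.2, -0.2, -1.5]
width: 0.126
finger_force: 19.7
```

Run:
```python
from h import *
o=st();im,c=snap('wrist','w16');im=im[:,:,::-1]
for r in (200,230,270): print(r,grey(im,r))
print(tilt(im,c,o))
# recheck slots from ridges: project expected ridge tops ends
```

```text
t 29.0 tcp [ 0.5033 -0.0523  0.2805] ydir -96.7 F [ 0.2 -0.2 -1.5] w 0.126 ff 19.7 q6 1.41
200 [(29, 53), (54, 69), (122, 253), (270, 360), (372, 401), (422, 450), (473, 503)]
230 [(65, 75), (126, 253), (271, 359), (370, 399), (420, 447), (469, 498)]
270 [(147, 157), (271, 493)]
[-20, -20]
```

Emit:
move_arm(
  rows=[
    [[0.002, 0, -0.01, 0], [0, 0, -0.02, 0], [0, 0, -0.02, 0], [0, 0, -0.015, 0], [0, 0, -0.015, 0], [0, 0, 0, 0]],
  ],
)

```text
time_s: 29.65
ee_pos: [0.5034, -0.0517, 0.1967]
orientation: [-3.135, 0.186, 0.01]
ft_force: [-0.5, 0.5, -3.4]
width: 0.127
finger_force: 20.4
```

Emit:
move_arm(
  rows=[
    [[0, 0, -0.012, 0], [0, 0, -0.016, 0], [0, 0, -0.016, 0], [0, 0, -0.014, 0], [0, 0, -0.01, 0], [0, 0, -0.006, 0], [0, 0, 0, 0]],
  ],
)

```text
time_s: 30.35
ee_pos: [0.5068, -0.0531, 0.1285]
orientation: [3.134, -0.186, 0.004]
ft_force: [-4.5, 0.5, 7.6]
width: 0.129
finger_force: 21.6
```

Emit:
move_arm(
  rows=[
    [[0, 0, 0, 0], [0, 0, 0, 0], [0, 0, 0.015, 0], [0, 0, 0.035, 0], [0, 0, 0.045, 0], [0, 0, 0.045, 0], [0, 0, 0.02, 0], [0, 0, 0, 0]],
  ],
  hand=0.35,
)

```text
time_s: 31.15
ee_pos: [0.508, -0.0529, 0.2908]
orientation: [3.134, -0.187, 0.015]
ft_force: [-0.0, 0.2, 0.3]
width: 0.352
finger_force: 0.0
```

Run:
```python
from h import *
o=st();im,c=snap('wrist','w17');im=im[:,:,::-1]
v=cv2.cvtColor(im,cv2.COLOR_BGR2HSV)
O=np.array([.507,-.0415,0]);ex=np.array([.993,-.1184,0]);ey=np.array([.1184,.993,0]);ez=np.array([0,0,1.])
print('expect bar',proj(c,[O-.011*ey+.048*ex+.149*ez,O-.011*ey-.048*ex+.149*ez,O-.011*ey+.149*ez]).round(0))
q=proj(c,[O-.011*ey+.149*ez])[0].astype(int); print(q)
for r in range(max(0,q[1]-80),min(479,q[1]+80),20): print(r,[g for g in grey(im,r) if 200<g[0]<450])
print('bottom at tcp0.1285 ok')
```

```text
t 31.15 tcp [ 0.508  -0.0529  0.2908] ydir -96.8 F [-0.   0.2  0.3] w 0.352 ff 0.0 q6 1.42
expect bar [[309. 167.]
 [309. 286.]
 [309. 229.]]
[309 229]
149 [(269, 503)]
169 [(270, 297), (300, 360), (371, 400), (421, 449)]
189 [(271, 297), (300, 359), (370, 399), (419, 446)]
209 [(271, 297), (300, 358), (369, 398), (418, 444)]
229 [(272, 298), (301, 357), (368, 396), (416, 442)]
249 [(273, 298), (303, 346), (367, 393), (414, 440)]
269 [(233, 241), (273, 486)]
289 [(271, 492)]
bottom at tcp0.1285 ok
```

Emit:
move_arm(
  rows=[
    [[0.011, 0.02, 0, 8.5], [0.011, 0.024, 0, 8.5], [0.011, 0.024, 0, 8.5], [0.011, 0.024, 0, 8.5], [0.011, 0.024, 0, 8.5], [0.011, 0.024, 0, 8.5], [0.011, 0.024, 0, 8.5], [0.011, 0.024, 0, 8.5]],
  ],
  hand=0.5,
)

```text
time_s: 32.0
ee_pos: [0.5924, 0.1367, 0.2827]
orientation: [-2.698, -1.606, 0.007]
ft_force: [-0.6, -0.2, 0.4]
width: 0.496
finger_force: 0.0
```

Emit:
move_arm(
  rows=[
    [[0.011, 0.024, 0, 8.5], [0.011, 0.024, -0.01, 8.5], [0.011, 0.024, -0.01, 8.5], [0.011, 0.02, -0.01, 8.5], [0.002, 0.003, 0, 0], [0, 0, 0, 0], [0, 0, 0, 0]],
  ],
)

```text
time_s: 32.7
ee_pos: [0.6389, 0.2299, 0.2553]
orientation: [-2.121, -2.317, 0.003]
ft_force: [0.5, 0.1, -0.9]
width: 0.499
finger_force: 0.0
```

```bash
cat >> h.py <<'E'
def bar(im,c,guess,ang,z=.134):
    # refine bar centre: across position from grey runs, along position from bar's end
    q=proj(c,[np.r_[guess,z]])[0]; print('guess px',q.round(0))
    s=(cv2.cvtColor(im,cv2.COLOR_BGR2HSV)[:,:,1]<60)
    for r in range(int(q[1])-70,int(q[1])+80,15): print(r,[g for g in grey(im,r) if abs((g[0]+g[1])/2-q[0])<70])
E
python3 - <<'E'
from h import *
o=st();im,c=snap('wrist','w18');im=im[:,:,::-1]
bar(im,c,[.642,.2305],5.4)
u=np.radians(95.4);d=np.array([np.cos(u),np.sin(u),0])*.048;P=np.array([.642,.2305,.134]);print(proj(c,[P+d,P-d]).round(0))
E
```

```text
t 32.7 tcp [0.6389 0.2299 0.2553] ydir 5.1 F [ 0.5  0.1 -0.9] w 0.499 ff 0.0 q6 0.13
guess px [315. 232.]
161 [(328, 401)]
176 [(309, 401)]
191 [(309, 326), (336, 400)]
206 [(310, 325), (335, 399)]
221 [(310, 325), (336, 398)]
236 [(310, 326), (335, 397)]
251 [(310, 326), (336, 389)]
266 [(311, 326), (330, 368)]
281 [(311, 335)]
296 [(240, 255), (368, 380)]
[[315. 165.]
 [315. 292.]]
```

Emit:
move_arm(
  rows=[
    [[0.005, 0.001, -0.03, 0], [0, 0, -0.04, 0], [0, 0, -0.035, 0], [0, 0, -0.025, 0], [0, 0, -0.008, 0], [0, 0, 0, 0]],
  ],
)

```text
time_s: 33.35
ee_pos: [0.6436, 0.2308, 0.1172]
orientation: [-2.12, -2.317, 0.003]
ft_force: [0.2, 0.0, 0.2]
width: 0.499
finger_force: 0.0
```

Emit:
move_arm(
  rows=[
    [[0, 0, 0, 0], [0, 0, 0, 0], [0, 0, 0, 0], [0, 0, 0, 0]],
  ],
  hand=0,
  grip_force=20,
)

```text
time_s: 33.75
ee_pos: [0.645, 0.2322, 0.1201]
orientation: [2.118, 2.319, 0.003]
ft_force: [-3.0, 0.5, 4.6]
width: 0.131
finger_force: 21.3
```

Emit:
move_arm(
  rows=[
    [[0, 0, 0.01, 0], [0, 0, 0.03, 0], [0, 0, 0.045, 0], [0, 0, 0.045, 0], [0, 0, 0.035, 0], [0, 0, 0.02, 0], [0, 0, 0, 0], [0, 0, 0, 0]],
  ],
)

```text
time_s: 34.55
ee_pos: [0.6439, 0.2316, 0.3022]
orientation: [-2.118, -2.319, 0.002]
ft_force: [0.1, 0.4, -3.0]
width: 0.132
finger_force: 20.6
```

Emit:
move_arm(
  rows=[
    [[0.045, 0, 0.02, 0], [0.036, 0, 0.02, 0], [0.026, 0, 0.015, 0], [0.016, 0, 0.01, 0], [0.008, 0, 0, 0], [0, 0, 0, 0]],
  ],
)

```text
time_s: 35.15
ee_pos: [0.7758, 0.2311, 0.3628]
orientation: [-2.117, -2.316, 0.008]
ft_force: [0.5, 0.3, -3.2]
width: 0.131
finger_force: 19.9
```

Run:
```python
from h import *
o=st();im,c=snap('wrist','w19');im=im[:,:,::-1]
for r in (200,230,270): print(r,grey(im,r))
print(tilt(im,c,o))
```

```text
t 35.15 tcp [0.7758 0.2311 0.3628] ydir 5.1 F [ 0.5  0.3 -3.2] w 0.131 ff 19.9 q6 0.09
200 [(85, 124), (315, 370), (441, 640)]
230 [(93, 141), (295, 369), (435, 640)]
270 [(46, 58), (67, 129), (296, 368), (427, 640)]
[14, 14, 14]
```

Two more pulses at most.

Emit:
move_arm(
  rows=[
    [[-0.008, 0, 0, 0], [-0.018, 0, -0.01, 0], [-0.026, 0, -0.015, 0], [-0.03, 0, -0.018, 0], [-0.026, 0, -0.012, 0], [-0.016, 0, -0.008, 0], [-0.008, 0, -0.002, 0], [0, 0, 0, 0]],
  ],
)

```text
time_s: 36.0
ee_pos: [0.6415, 0.2319, 0.302]
orientation: [-2.117, -2.319, 0.003]
ft_force: [0.1, -0.2, -2.1]
width: 0.129
finger_force: 19.9
```

Emit:
move_arm(
  rows=[
    [[0.045, 0, 0.02, 0], [0.036, 0, 0.02, 0], [0.026, 0, 0.015, 0], [0.016, 0, 0.01, 0], [0.008, 0, 0, 0], [0, 0, 0, 0]],
  ],
)

```text
time_s: 36.6
ee_pos: [0.7763, 0.231, 0.3673]
orientation: [2.12, 2.317, 0.002]
ft_force: [-0.0, -1.0, -3.3]
width: 0.129
finger_force: 19.6
```

Run:
```python
from h import *
o=st();im,c=snap('wrist','w20');im=im[:,:,::-1]
for r in (200,230,270): print(r,grey(im,r))
print(tilt(im,c,o))
```

```text
t 36.6 tcp [0.7763 0.231  0.3673] ydir 5.1 F [-0.  -1.  -3.3] w 0.129 ff 19.6 q6 0.09
200 [(85, 127), (302, 339), (437, 640)]
230 [(87, 136), (295, 338), (431, 640)]
270 [(40, 58), (66, 130), (296, 338), (424, 640)]
[5, 5, 5]
```

Emit:
move_arm(
  rows=[
    [[-0.008, 0, 0, 0], [-0.018, 0, -0.01, 0], [-0.026, 0, -0.015, 0], [-0.03, 0, -0.018, 0], [-0.026, 0, -0.012, 0], [-0.016, 0, -0.008, 0], [-0.008, 0, -0.002, 0], [0, 0, 0, 0]],
  ],
)

```text
time_s: 37.45
ee_pos: [0.6413, 0.232, 0.3033]
orientation: [-2.118, -2.32, 0.0]
ft_force: [0.7, 0.0, -1.5]
width: 0.131
finger_force: 19.7
```

Emit:
move_arm(
  rows=[
    [[0.04, 0, 0.02, 0], [0.032, 0, 0.02, 0], [0.024, 0, 0.015, 0], [0.014, 0, 0.01, 0], [0.007, 0, 0, 0], [0, 0, 0, 0]],
  ],
)

```text
time_s: 38.05
ee_pos: [0.7615, 0.2311, 0.3682]
orientation: [2.119, 2.317, 0.003]
ft_force: [-0.5, -0.0, -2.2]
width: 0.128
finger_force: 19.7
```

Run:
```python
from h import *
o=st();im,c=snap('wrist','w21');im=im[:,:,::-1]
for r in (200,230,270): print(r,grey(im,r))
print(tilt(im,c,o))
```

```text
t 38.05 tcp [0.7615 0.2311 0.3682] ydir 5.1 F [-0.5 -0.  -2.2] w 0.128 ff 19.7 q6 0.1
200 [(95, 104), (105, 136), (294, 328), (447, 640)]
230 [(100, 152), (295, 327), (441, 640)]
270 [(60, 69), (76, 141), (296, 327), (433, 640)]
[-1, -1, -1]
```

Emit:
move_arm(
  rows=[
    [[-0.006, -0.008, -0.002, -2.4], [-0.012, -0.016, -0.004, -4.8], [-0.0185, -0.023, -0.005, -7.2], [-0.0206, -0.026, -0.006, -8], [-0.0206, -0.026, -0.006, -8], [-0.0206, -0.026, -0.006, -8], [-0.0206, -0.026, -0.006, -8], [-0.0206, -0.026, -0.006, -8]],
  ],
)

```text
time_s: 38.9
ee_pos: [0.6184, 0.0539, 0.327]
orientation: [2.947, 1.086, 0.001]
ft_force: [-0.5, -0.3, -2.6]
width: 0.133
finger_force: 19.7
```

Emit:
move_arm(
  rows=[
    [[-0.0206, -0.026, -0.006, -8], [-0.0206, -0.026, -0.006, -8], [-0.0206, -0.026, -0.006, -8], [-0.0185, -0.023, -0.006, -7.5], [-0.0165, -0.021, -0.005, -6.5], [-0.012, -0.016, -0.004, -5.5], [-0.008, -0.01, -0.002, -3], [-0.004, -0.005, 0, -1]],
  ],
)

```text
time_s: 39.7
ee_pos: [0.4982, -0.0987, 0.292]
orientation: [-3.136, 0.186, 0.0]
ft_force: [0.5, 0.6, -2.1]
width: 0.131
finger_force: 19.7
```

Emit:
move_arm(
  rows=[
    [[0, 0, 0, 0], [0, 0, 0, 0]],
  ],
)

```text
time_s: 39.9
ee_pos: [0.4996, -0.0978, 0.2925]
orientation: [-3.136, 0.182, -0.002]
ft_force: [0.0, -0.1, -2.6]
width: 0.13
finger_force: 19.7
```

Run:
```python
from h import *
o=st();print(np.array([.5003,-.0981])-o['ee_pos'][:2])
im=snap('wrist','w22')[0][:,:,::-1]
for r in (170,200,230): print(r,grey(im,r))
```

```text
t 39.9 tcp [ 0.4996 -0.0978  0.2925] ydir -96.6 F [ 0.  -0.1 -2.6] w 0.13 ff 19.7 q6 1.32
[ 0.00068157 -0.00031818]
170 [(0, 20), (81, 194), (221, 298), (300, 360), (372, 401), (422, 449)]
200 [(0, 6), (7, 27), (87, 205), (224, 359), (370, 399), (419, 445)]
230 [(92, 205), (225, 358), (369, 397), (416, 442)]
```

Emit:
move_arm(
  rows=[
    [[0, 0, -0.012, 0], [0, 0, -0.022, 0], [0, 0, -0.022, 0], [0, 0, -0.02, 0], [0, 0, -0.016, 0], [0, 0, 0, 0]],
  ],
)

```text
time_s: 40.55
ee_pos: [0.4969, -0.0968, 0.1962]
orientation: [-3.134, 0.182, 0.011]
ft_force: [-0.6, 0.3, -2.0]
width: 0.132
finger_force: 19.7
```

Emit:
move_arm(
  rows=[
    [[0, 0, -0.012, 0], [0, 0, -0.016, 0], [0, 0, -0.016, 0], [0, 0, -0.014, 0], [0, 0, -0.01, 0], [0, 0, -0.006, 0], [0, 0, 0, 0]],
  ],
)

```text
time_s: 41.25
ee_pos: [0.5014, -0.0996, 0.1303]
orientation: [3.133, -0.183, 0.008]
ft_force: [-5.5, 0.1, 16.2]
width: 0.129
finger_force: 22.4
```

Emit:
move_arm(
  rows=[
    [[0, 0, 0, 0], [0, 0, 0, 0], [0, 0, 0.015, 0], [0, 0, 0.035, 0], [0, 0, 0.045, 0], [0, 0, 0.045, 0], [0, 0, 0.02, 0], [0, 0, 0, 0]],
  ],
  hand=0.35,
)

```text
time_s: 42.05
ee_pos: [0.5016, -0.0991, 0.2906]
orientation: [3.133, -0.184, 0.014]
ft_force: [0.7, -1.1, -0.1]
width: 0.35
finger_force: 0.0
```

Emit:
move_arm(
  rows=[
    [[0.01, -0.008, 0, 7], [0.014, -0.012, 0, 8.5], [0.014, -0.014, 0, 8.5], [0.014, -0.014, 0, 8.5], [0.014, -0.014, 0, 8.5], [0.014, -0.014, 0, 8.5], [0.014, -0.014, 0, 8.5], [0.014, -0.014, 0, 8.5]],
  ],
  hand=0.5,
)

```text
time_s: 42.85
ee_pos: [0.6068, -0.2024, 0.2831]
orientation: [-2.716, -1.572, 0.003]
ft_force: [-0.3, 0.7, 0.5]
width: 0.502
finger_force: 0.0
```

Emit:
move_arm(
  rows=[
    [[0.014, -0.014, 0, 8.5], [0.014, -0.014, -0.01, 8.5], [0.01, -0.01, -0.01, 8.5], [0.002, -0.002, -0.01, 2], [0, 0, 0, 0], [0, 0, 0, 0]],
  ],
)

```text
time_s: 43.45
ee_pos: [0.6463, -0.2417, 0.2539]
orientation: [-2.272, -2.165, 0.002]
ft_force: [-0.0, 0.8, 0.6]
width: 0.495
finger_force: 0.0
```

Run:
```python
from h import *
o=st();im,c=snap('wrist','w23');im=im[:,:,::-1]
bar(im,c,[.650,-.242],-2)
u=np.radians(88);d=np.array([np.cos(u),np.sin(u),0])*.048;P=np.array([.650,-.242,.134]);print(proj(c,[P+d,P-d]).round(0))
```

```text
t 43.45 tcp [ 0.6463 -0.2417  0.2539] ydir -2.8 F [-0.   0.8  0.6] w 0.495 ff 0.0 q6 -0.43
guess px [316. 233.]
163 [(334, 400)]
178 [(307, 399)]
193 [(307, 323), (334, 398)]
208 [(307, 323), (333, 397)]
223 [(307, 323), (334, 396)]
238 [(307, 323), (333, 396)]
253 [(307, 324), (333, 391)]
268 [(308, 323), (332, 369)]
283 [(308, 335)]
298 [(240, 254), (366, 381)]
[[315. 166.]
 [317. 294.]]
```

Emit:
move_arm(
  rows=[
    [[0.004, 0, -0.03, 0], [0, 0, -0.04, 0], [0, 0, -0.035, 0], [0, 0, -0.025, 0], [0, 0, -0.008, 0], [0, 0, 0, 0]],
  ],
)

```text
time_s: 44.1
ee_pos: [0.6504, -0.2417, 0.1171]
orientation: [-2.272, -2.167, 0.001]
ft_force: [0.5, -0.0, 0.5]
width: 0.498
finger_force: 0.0
```

Emit:
move_arm(
  rows=[
    [[0, 0, 0, 0], [0, 0, 0, 0], [0, 0, 0, 0], [0, 0, 0, 0]],
  ],
  hand=0,
  grip_force=20,
)

```text
time_s: 44.5
ee_pos: [0.6517, -0.2429, 0.1202]
orientation: [2.272, 2.166, 0.001]
ft_force: [-2.6, -0.5, 4.9]
width: 0.135
finger_force: 21.4
```

Emit:
move_arm(
  rows=[
    [[0, 0, 0.01, 0], [0, 0, 0.03, 0], [0, 0, 0.045, 0], [0, 0, 0.045, 0], [0, 0, 0.035, 0], [0, 0, 0.02, 0], [0, 0, 0, 0], [0, 0, 0, 0]],
  ],
)

```text
time_s: 45.3
ee_pos: [0.6507, -0.242, 0.3022]
orientation: [-2.273, -2.167, 0.001]
ft_force: [-0.5, 0.1, -3.2]
width: 0.127
finger_force: 20.7
```

Emit:
move_arm(
  rows=[
    [[0.045, 0, 0.02, 0], [0.036, 0, 0.02, 0], [0.026, 0, 0.015, 0], [0.016, 0, 0.01, 0], [0.008, 0, 0, 0], [0, 0, 0, 0]],
  ],
)

```text
time_s: 45.9
ee_pos: [0.7825, -0.2417, 0.3628]
orientation: [-2.268, -2.165, 0.004]
ft_force: [-0.2, -0.8, -2.0]
width: 0.13
finger_force: 20.0
```

Emit:
move_arm(
  rows=[
    [[-0.008, 0, 0, 0], [-0.018, 0, -0.01, 0], [-0.026, 0, -0.015, 0], [-0.03, 0, -0.018, 0], [-0.026, 0, -0.012, 0], [-0.016, 0, -0.008, 0], [-0.008, 0, -0.002, 0], [0, 0, 0, 0]],
  ],
)

```text
time_s: 46.7
ee_pos: [0.6483, -0.242, 0.3014]
orientation: [-2.272, -2.165, 0.002]
ft_force: [0.5, -0.3, -2.5]
width: 0.132
finger_force: 20.0
```

Emit:
move_arm(
  rows=[
    [[0.045, 0, 0.02, 0], [0.036, 0, 0.02, 0], [0.026, 0, 0.015, 0], [0.016, 0, 0.01, 0], [0.008, 0, 0, 0], [0, 0, 0, 0]],
  ],
)

```text
time_s: 47.3
ee_pos: [0.7829, -0.2417, 0.367]
orientation: [2.271, 2.169, 0.001]
ft_force: [0.1, 0.3, -2.2]
width: 0.133
finger_force: 19.7
```

Run:
```python
from h import *
o=st();im,c=snap('wrist','w24');im=im[:,:,::-1]
for r in (200,230,270): print(r,grey(im,r))
print(tilt(im,c,o))
```

```text
t 47.3 tcp [ 0.7829 -0.2417  0.367 ] ydir -2.6 F [ 0.1  0.3 -2.2] w 0.133 ff 19.7 q6 -0.36
200 [(304, 344), (435, 640)]
230 [(295, 343), (433, 640)]
270 [(295, 342), (356, 362), (431, 640)]
[7, 7, 13]
```

Emit:
move_arm(
  rows=[
    [[-0.008, 0, 0, 0], [-0.018, 0, -0.01, 0], [-0.026, 0, -0.015, 0], [-0.03, 0, -0.018, 0], [-0.026, 0, -0.012, 0], [-0.016, 0, -0.008, 0], [-0.008, 0, -0.002, 0], [0, 0, 0, 0]],
  ],
)

```text
time_s: 48.15
ee_pos: [0.648, -0.2423, 0.3032]
orientation: [-2.274, -2.167, 0.0]
ft_force: [-0.2, -0.7, -1.0]
width: 0.13
finger_force: 19.7
```

Emit:
move_arm(
  rows=[
    [[0.045, 0, 0.02, 0], [0.036, 0, 0.02, 0], [0.026, 0, 0.015, 0], [0.016, 0, 0.01, 0], [0.008, 0, 0, 0], [0, 0, 0, 0]],
  ],
)

```text
time_s: 48.75
ee_pos: [0.7821, -0.2417, 0.3678]
orientation: [2.271, 2.168, 0.002]
ft_force: [-0.7, 0.0, -3.8]
width: 0.131
finger_force: 19.7
```

Run:
```python
from h import *
o=st();im,c=snap('wrist','w25');im=im[:,:,::-1]
for r in (200,230,270): print(r,grey(im,r))
print(tilt(im,c,o))
```

```text
t 48.75 tcp [ 0.7821 -0.2417  0.3678] ydir -2.6 F [-0.7  0.  -3.8] w 0.131 ff 19.7 q6 -0.36
200 [(294, 327), (435, 640)]
230 [(295, 327), (433, 640)]
270 [(296, 326), (356, 363), (431, 640)]
[-1, -1, 13]
```

Emit:
move_arm(
  rows=[
    [[-0.0075, 0.0013, -0.002, -2.4], [-0.015, 0.0027, -0.004, -4.8], [-0.0225, 0.004, -0.006, -7.2], [-0.025, 0.0045, -0.007, -8], [-0.025, 0.0045, -0.007, -8], [-0.025, 0.0045, -0.007, -8], [-0.025, 0.0045, -0.007, -8], [-0.025, 0.0045, -0.007, -8]],
  ],
)

```text
time_s: 49.6
ee_pos: [0.6083, -0.2114, 0.321]
orientation: [3.016, 0.88, 0.0]
ft_force: [-0.9, -0.2, -1.9]
width: 0.131
finger_force: 19.7
```

Emit:
move_arm(
  rows=[
    [[-0.025, 0.0045, -0.007, -8], [-0.025, 0.0045, -0.007, -8], [-0.0225, 0.004, -0.006, -7.3], [-0.02, 0.0035, -0.006, -6.5], [-0.015, 0.0027, -0.004, -5], [-0.01, 0.0018, -0.003, -3.2], [-0.005, 0.001, 0, -1.8], [0, 0, 0, 0]],
  ],
)

```text
time_s: 50.4
ee_pos: [0.4869, -0.1896, 0.2885]
orientation: [3.136, -0.19, 0.001]
ft_force: [0.9, -0.3, -3.0]
width: 0.128
finger_force: 19.7
```

Emit:
move_arm(
  rows=[
    [[0, 0, 0, 0], [0, 0, 0, 0]],
  ],
)

```text
time_s: 50.6
ee_pos: [0.4881, -0.1899, 0.2884]
orientation: [3.136, -0.189, 0.002]
ft_force: [0.6, -0.3, -2.3]
width: 0.13
finger_force: 19.7
```

Emit:
move_arm(
  rows=[
    [[0.001, 0, -0.012, 0], [0, 0, -0.022, 0], [0, 0, -0.022, 0], [0, 0, -0.018, 0], [0, 0, -0.014, 0], [0, 0, 0, 0]],
  ],
)

```text
time_s: 51.2
ee_pos: [0.4869, -0.1887, 0.1968]
orientation: [-3.133, 0.189, 0.009]
ft_force: [-0.8, 0.6, -3.0]
width: 0.129
finger_force: 19.7
```

Emit:
move_arm(
  rows=[
    [[0, 0, -0.012, 0], [0, 0, -0.016, 0], [0, 0, -0.016, 0], [0, 0, -0.014, 0], [0, 0, -0.01, 0], [0, 0, -0.006, 0], [0, 0, 0, 0]],
  ],
)

```text
time_s: 51.9
ee_pos: [0.4906, -0.1915, 0.1299]
orientation: [3.132, -0.189, 0.007]
ft_force: [-5.3, 0.8, 12.8]
width: 0.128
finger_force: 21.9
```

Emit:
move_arm(
  rows=[
    [[0, 0, 0, 0], [0, 0, 0, 0], [0, 0, 0.015, 0], [0, 0, 0.035, 0], [0, 0, 0.045, 0], [0, 0, 0.045, 0], [0, 0, 0.02, 0], [0, 0, 0, 0]],
  ],
  hand=0.35,
)

```text
time_s: 52.7
ee_pos: [0.4909, -0.191, 0.2907]
orientation: [3.131, -0.189, 0.014]
ft_force: [0.3, -0.7, -0.4]
width: 0.346
finger_force: 0.0
```

Emit:
move_arm(
  rows=[
    [[-0.02, -0.02, 0.02, 0], [-0.025, -0.035, 0.01, 0], [-0.025, -0.035, 0, 0], [-0.025, -0.035, 0, 0], [0, 0, 0, 0], [0, 0, 0, 0]],
  ],
)

```text
time_s: 53.3
ee_pos: [0.3926, -0.3148, 0.314]
orientation: [-3.133, 0.193, 0.003]
ft_force: [0.3, -0.2, -0.5]
width: 0.356
finger_force: 0.0
```

Run:
```python
from h import *
st();a,_=snap('scene','s30');t,_=snap('top','t30')
cv2.imwrite('pics/c14.png',np.vstack([cv2.resize(a[100:400,180:540],(720,420))[:,:,::-1],cv2.resize(t[150:290,120:450],(720,180))[:,:,::-1]]))
```

```text
t 53.3 tcp [ 0.3926 -0.3148  0.314 ] ydir -97.1 F [ 0.3 -0.2 -0.5] w 0.356 ff 0.0 q6 0.85
```

View pics/c14.png

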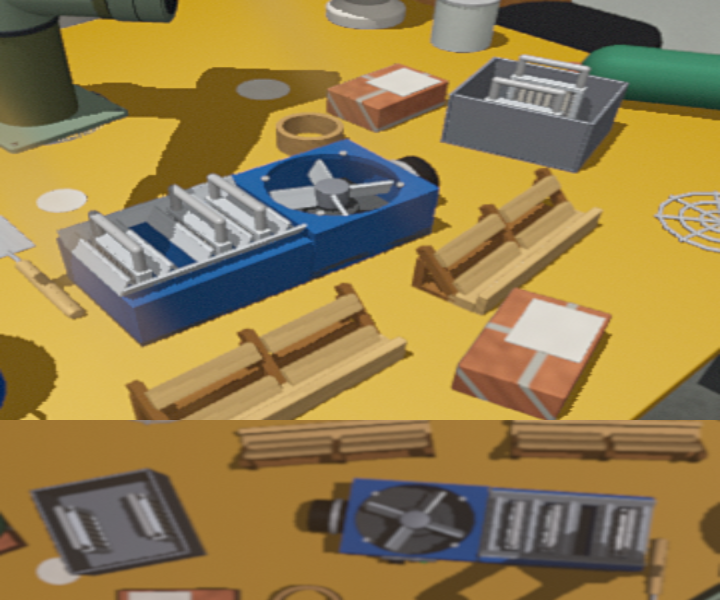

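The picture shows three clean plates standing level in slots 1, 2 and 4, both used plates in the tub and the drainers empty, so I'm handing in.

```bash
python3 -c "
from plant import arm
print(arm.hand_in())"
```

```text
the job is handed in; nothing more can be done
None
```

The job is handed in (the judge returned no verdict): both used plates are in the wash tub, the fan was flicked and was still spinning about 2 s later, well past a full turn by my estimate, and all three clean plates stand handle up in their own slots.

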